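# Clamp a tube block on the bench shaker

## Robot

A 7-joint arm with a two-finger parallel gripper is mounted at the origin on the work surface. World frame = base frame: x ahead of the robot, y to its left, z up, the work surface at z = 0. Lengths are in mm, angles in rad, forces in N, time in s.
With the tool pointing down it reaches from about 400 to 875 mm from the base axis. Payload 6.5 kg.
Tool frame: the origin (TCP) lies at the very end of the fingers, on their centre line; the grasp point (between the pads) lies 19 mm behind it (arm.hold_point_z is the distance from the TCP to the grasp point, in mm); x points along the fingers, z is the direction in which the jaws open and shut, and the axes are right-handed (so a half turn about x gives the same grasp; the last joint's range is limited). The gripper opens to 85 mm and grips with 20 to 120 N. Pads are 22 mm wide; open, the fingers measure 114 mm over their backs; the gripper's body (76 mm by 85 mm) begins 54 mm behind the grasp point. The pads swing forward as they close: fully open they stand 13 mm farther back than shut.
Start: joints at [1.125, 0.536, -0.004, 1.538, 0.003, 1.067, -0.071], TCP at [240.973, -603.674, 231.29] pointing down, gripper open.
Joint ranges: [-2.7, 2.7], [-0.37, 2.16], [-1.27, 1.26], [0.24, 2.4], [-1.31, 4.45], [0.19, 1.91], [-2.76, 2.76]. Speed limits (rad/s): [2.39, 2.39, 3.14, 3.14, 3.14, 3.14, 3.14].

## Interface

Orientations are given as a 3x3 rotation matrix whose columns are the frame's x, y, z axes.
In Python, from cell import sensors, snapshot, camera_info, workorder, arm gives the robot as it stands. The module is installed in compiled form; this text tells all that it offers.
- The arm moves only by the tool jog_arm, never from a script. Its arguments are lists of equal length, an entry for each row: "offset": the shift along the tool's x, y, z in cm, a list of three; "spin": the turn about the tool's x in degrees; "claw": the finger opening in cm, from 0 to 8.54. In form: {"offset": [[tx, ty, tz], ...], "spin": [spin, ...], "claw": [claw, ...]}. A call has 1 to 5 rows; each row is the pose to reach, as a shift and turn from the pose commanded when the call began, along the tool's axes at that moment; what a row does not reach only later rows make up. A row lasts 1/12 s, in which the tool goes at most 41.7 mm and 7.16 degrees, less where a joint would pass 70% of its speed; a pose out of reach is approached as far as the arm can. A call with a gripper value outside its range is refused whole. The fingers move at their own pace and stop on an object; "force" is the grip in N (left out, the last holds). Time passes only in rows, so rows that repeat a pose let the fingers close. It gives the time, the measured TCP pose, the force and the opening at its end, in the units of the state.
- sensors.state(): the state, without advancing time (a new reading comes with each control period).
- snapshot(name): name is "side" or "top"; returns the picture (400x640x3 uint8, blue, green, red); there is no depth.
- camera_info(name): a dict with "vfov" (degrees; the focal length in pixels is half the picture's height over the tangent of half this angle, whatever the lens; pixels are square), "cx", "cy" (the principal point, pixels), "R" (3x3) and "t" (3): a world point X has camera coordinates R X + t. Camera axes: x right, y down, z forward; pixel columns grow to the right and rows downward; lengths in mm; the calibration is good to about 2 mm. A picture is of the moment at which its call begins. camera_info takes no time and is no camera call.
- workorder.hand_in(): hands the job in, once; it reports no verdict.
The state is a dict: "t": time; "qpos": joint angles; "qvel": joint speeds; "tau": joint torques, N m; "tcp_pos": TCP position; "tool_rot": TCP orientation; "contact_force": force on the tool from outside, world axes, zero at the start; "torque": the same for the moment, N m; "opening": finger opening in mm.
Only numpy, scipy, OpenCV 4.12 (cv2) and the standard library are available. Lean on these libraries where they do the work, as an engineer would, in place of code of your own. Each camera call takes 0.05 s, during which the arm holds its last target. There are 200 camera calls.

## Task

Put the aluminium tube block upright on the shaker's platform and slide it gently home into the corner, one short end flat against the side stop and one long side against both screw heads of the end stop (by the clamp); finish by pressing it against the end stop with a steady 12 to 20 N for about a second, clamp still open. Then push the toggle clamp's handle down over centre until it lies on its stop and the rubber pad holds the block in that corner. Never shove the block against a stop with more than 25 N or press the clamp or the shaker with more than 30 N, and leave the bottles and the corked jar alone.

Things in the scene. Friction and masses are not known exactly. Their poses are not given: they have to be found in the camera images.
- block: Loose bare-aluminium tube block, 80 (its x) x 50 (its y) x 40 mm high (z), 0.3 to 0.5 kg, four blind 12 mm holes in its top near the corners and a plain middle; the two ends are alike. Origin: centre of its underside. It starts on the bench beside the shaker.
- shaker: Fixed bench shaker, white, aluminium platform 180 (x) x 250 (y) mm, its flat top 75 mm above the bench. Origin: centre of its underside. Carries two stops and the toggle clamp (handle to +y). With the block home, the block's origin is at x 0, y -47 +- 7 (as the end stop's screws are set), z 75 mm, its long side along x, either way round. Clamp frame: x -25..25, y -4..58 mm, 135 mm high.
- end_stop: Fixed aluminium bar, 90 (x) x 10 (y) x 25 mm high, on the platform in front of the clamp; origin: centre of its underside; axes as the shaker's. Two adjusting screws with 12 mm round heads, at x +-30 mm, stick out of its -y face; the block's long side rests on the heads. They are set alike, anew each time: heads at y = -22 +- 7 mm in the shaker's frame. They do not yield.
- side_stop: Fixed aluminium bar, 12 (x) x 55 (y) x 25 mm high, on the platform; origin: centre of its underside; axes as the shaker's. The block's short end rests on its -x face, which is at x = 40 mm in the shaker's frame.
- pad: Rubber pad, 22 mm across, on a sprung spindle at the end of the clamp arm; origin on the spindle axis, 18 mm above the pad's underside. Open, the arm stands about upright, reaching 190 mm above the bench. Closed, the pad presses the block's top at x 0, y -45 mm of the shaker's frame.
- handle (a joint): Clamp handle angle: 0 open (pointing up and to the shaker's +y, 1.12 rad above level), growing as it is pushed down; dead centre about 0.97, rigid stop 1.08 rad (nearly level). It lowers the clamp arm. Stiff: about 2 N at the grip point to move it; with the block in place up to about 10 N from 0.7 rad on, then it gives way past dead centre onto its stop and stays. Short of that it does not lock.
- handle_grip (a point): Point to push: on the upper face of the handle's black grip, 100 mm from the pivot. The grip is a bar 24 mm wide (along the shaker's x) and 14 mm thick, from 50 to 125 mm from the pivot. Site axes: y outward along the handle, z out of the upper face.
- handle_pivot (a point): The handle's hinge axis, fixed on the clamp at x = 0, y = 40, z = 125 mm in the shaker's frame; the axis runs along the shaker's x. The upper face of the grip lies 7 mm above the line through the pivot.
- bottle_a: Bystander: white plastic jar with blue cap, 64 mm across, 130 mm tall; origin at the centre of its underside.
- bottle_b: Bystander: white plastic bottle with blue cap, 54 mm across, 120 mm tall; origin at the centre of its underside.
- corked_jar: Bystander: brown glass jar with a cork, 52 mm across, 92 mm tall; origin at the centre of its underside.
Things that resemble listed ones, but are neither listed nor needed, are in the scene too. Of the things that look like the block, the middle-sized one is meant.

How it is judged (in metres and radians):
On the way, in this order (a step that is already met when the one before it is completed fails the run):
1. the block is home in the corner, flat on the platform, pressed against the end stop with more than 8 N, the clamp still open (x of block in the frame of shaker between -0.002 and 0.002 m and y of block in the frame of shaker between -0.0555 and -0.0385 m and z of block in the frame of shaker below 0.077 m and angle between the x axis of block and the x axis of shaker, either way round below 0.05 rad and value of joint handle below 0.4 rad and contact force between block and end_stop above 8 N), for 0.2 s.
2. the handle is past dead centre and the pad presses the block (value of joint handle above 1.03 rad and contact force between pad and block above 15 N), for 0.2 s.
At the end, for the whole second after the job is handed in: Block at rest, upright and square (0.05 rad) on the platform, its origin within 2 mm of the shaker's x = 0 and at y -55.5 to -38.5 mm (home for any screw setting); handle past dead centre (above 1.03 rad); pad pressing the block with more than 15 N (all of step 2 and x of block in the frame of shaker between -0.002 and 0.002 m and y of block in the frame of shaker between -0.0555 and -0.0385 m and z of block in the frame of shaker between 0.072 and 0.077 m and angle between the x axis of block and the x axis of shaker, either way round below 0.05 rad and angle between block's own z axis and vertical below 0.05 rad and linear speed of block below 0.01 m/s); the robot touches nothing.
It fails at once if the block is shoved against a stop with more than 25 N (contact force between block and end_stop above 25 N or contact force between block and side_stop above 25 N).
It fails at once if the robot presses the shaker, its stops or its clamp with more than 30 N (contact force between any of the fingers, the arm and shaker above 30 N).
It fails at once if a bystander is moved by more than 20 mm or tipped (distance of any of bottle_a, bottle_b, corked_jar from where it was at the start of the episode above 0.02 m or angle between any of bottle_a, bottle_b, corked_jar's own z axis and vertical above 0.3 rad).
It also fails if it takes over 72 s, if anything falls off the work surface, if the arm or the gripper's body presses on something with over 40 N, if the wrist force passes 120 N, or if a joint passes its speed limit or range.

## Working session

There is one attempt and no reset: what is moved stays moved. The work goes in short steps, Python scripts to look and compute and a tool call to move; the robot and the scene stay as the last step left them, time stands still between calls to the robot, and variables do not carry over. Pictures are saved under pics/ and viewed, about 8 in all and at most 12, crops included, and the job is handed in when it is done.

Besides the shell and the picture viewer there is one more tool, called after "Emit:" as name(argument=value, ...) on one line, values as JSON. jog_arm: Moves the arm, as the interface text tells. Its arguments: {"type":"object","properties":{"offset":{"type":"array","items":{"type":"array","items":{"type":"number"}}},"spin":{"type":"array","items":{"type":"number"}},"claw":{"type":"array","items":{"type":"number"}},"force":{"type":"number"}},"required":["offset","spin","claw"]}

```bash
mkdir -p pics; ls
python3 - <<'E'
from cell import sensors, snapshot, camera_info
import cv2,numpy as np
for n in("side","top"):
    cv2.imwrite(f"pics/{n}0.png",snapshot(n)); print(n,camera_info(n))
s=sensors.state();print(s)
E
```

```text
pics
side {'vfov': 44.76407263999279, 'cx': 324.6967290619827, 'cy': 194.84704572317713, 'R': array([[-0.88630738, -0.46309479,  0.00156357],
       [-0.25612334,  0.48737054, -0.83478787],
       [ 0.38582388, -0.74027912, -0.55056949]]), 't': array([ 525.46404637,  288.09375214, 1501.32589726])}
top {'vfov': 49.061636401062515, 'cx': 315.32959109987917, 'cy': 191.12757940104396, 'R': array([[-8.29657932e-02, -9.96552220e-01,  5.92075110e-04],
       [-9.70765303e-01,  8.06846497e-02, -2.26063519e-01],
       [ 2.25236330e-01, -1.93303052e-02, -9.74112383e-01]]), 't': array([  17.67400488,  597.87938932, 1162.25048378])}
{'t': 0.1, 'qpos': array([ 1.1247989 ,  0.53709435, -0.00444942,  1.53873664,  0.00260963,
        1.06729612, -0.07118953]), 'qvel': array([-4.40638373e-04, -3.50939112e-04,  1.08148720e-03, -5.49549789e-04,
       -5.09808719e-05,  2.02787658e-04, -6.45032915e-04]), 'tau': array([ 3.87669657e-03, -5.84563315e+01,  1.05239891e+00, -2.59773785e+01,
        1.26973348e-02,  4.64251352e-03, -3.74932154e-05]), 'tcp_pos': array([ 240.76431498, -603.17453775,  230.51272957]), 'tool_rot': array([[-6.73015589e-04,  9.28704111e-01,  3.70821009e-01],
       [ 1.37257156e-03,  3.70821602e-01, -9.28703104e-01],
       [-9.99998832e-01, -1.16053297e-04, -1.52428157e-03]]), 'contact_force': array([-0.46766941,  0.07797827, -0.59977435]), 'torque': array([ 0.02962414, -0.02500167, -0.01965384]), 'opening': 85.49650470690175}
```

View pics/top0.png

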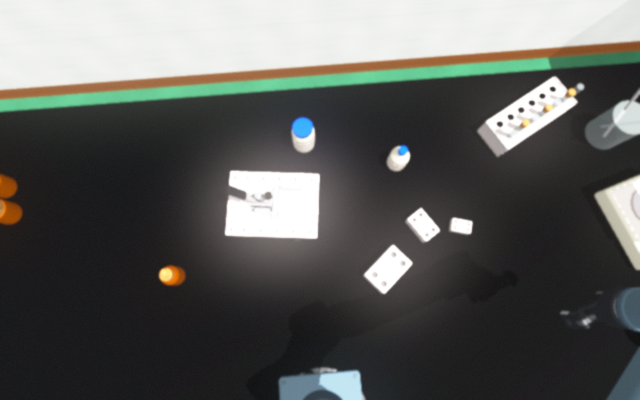

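View pics/side0.png

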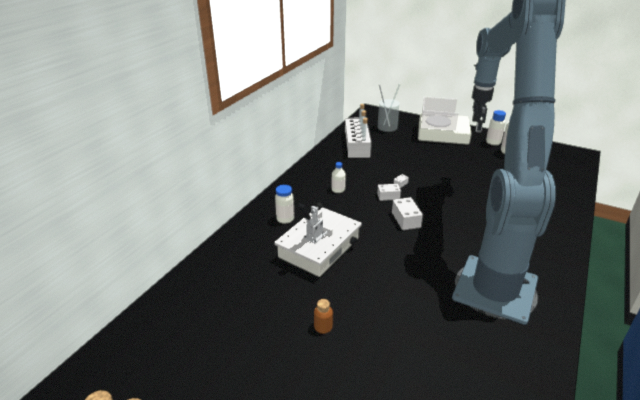

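The top view shows three look-alikes: a large block at (388,269), a middle one at (423,225) and a small one at (461,226). I choose the middle one. The shaker is around (272,204), with its handle pointing left, which is world +y.

```bash
cat > h.py <<'E'
import cv2,numpy as np
from cell import sensors,snapshot,camera_info
def cam(n):
    c=camera_info(n); f=200/np.tan(np.radians(c['vfov']/2)); return c,f
def ray(n,uv):
    c,f=cam(n); R=np.array(c['R']);t=np.array(c['t'])
    d=R.T@np.array([(uv[0]-c['cx'])/f,(uv[1]-c['cy'])/f,1]); return -R.T@t,d
def onz(n,uv,z):
    o,d=ray(n,uv); return o+d*(z-o[2])/d[2]
def px(n,X):
    c,f=cam(n); p=c['R']@np.array(X,float)+c['t']; return np.array([c['cx']+f*p[0]/p[2],c['cy']+f*p[1]/p[2]])
def tri(u1,u2):  # top, side
    (a,d),(b,e)=ray('top',u1),ray('side',u2)
    d/=np.linalg.norm(d);e/=np.linalg.norm(e)
    s=np.linalg.lstsq(np.c_[d,-e],b-a,rcond=None)[0]
    p,q=a+d*s[0],b+e*s[1]; return (p+q)/2,np.linalg.norm(p-q)
E
python3 - <<'E'
from h import *
a=cv2.imread('pics/top0.png');b=cv2.imread('pics/side0.png')
c1=cv2.resize(a[160:250,215:335],(800,600),interpolation=cv2.INTER_CUBIC)[:, :]
cv2.imwrite('pics/c1.png',c1)
c2=cv2.resize(a[195:255,395:485],None,fx=5,fy=5,interpolation=cv2.INTER_CUBIC)
c3=cv2.resize(b[195:280,265:370],None,fx=5,fy=5,interpolation=cv2.INTER_CUBIC)
cv2.imwrite('pics/c2.png',c2);cv2.imwrite('pics/c3.png',c3)
g=cv2.cvtColor(a,cv2.COLOR_BGR2GRAY)
for name,(x0,y0,x1,y1),z in(('block',(400,203,443,246),40),('big',(358,240,418,298),40),('small',(445,213,478,240),20),('shaker',(218,163,328,243),75)):
    for th in(110,170,):
        m=((g>th)*255).astype(np.uint8)[y0:y1,x0:x1]
        cs=cv2.findContours(m,cv2.RETR_EXTERNAL,cv2.CHAIN_APPROX_NONE)[0]
        c=max(cs,key=cv2.contourArea).reshape(-1,2)+[x0,y0]
        P=np.array([onz('top',p,z)[:2] for p in c],np.float32)
        r=cv2.minAreaRect(P); print(name,th,r, 'box px',cv2.boxPoints(cv2.minAreaRect(c.astype(np.float32))).round(1).tolist())
E
```

```text
block 110 ((480.9875793457031, -325.66265869140625), (88.08731842041016, 66.29803466796875), 33.15699768066406) box px [[403.3999938964844, 220.0], [420.8999938964844, 205.39999389648438], [441.3999938964844, 230.0], [423.8999938964844, 244.60000610351562]]
block 170 ((482.0867919921875, -327.35626220703125), (84.63008117675781, 58.4849967956543), 33.10795974731445) box px [[405.29998779296875, 219.1999969482422], [420.79998779296875, 206.3000030517578], [440.5, 230.0], [425.0, 242.8000030517578]]
big 110 ((368.1455993652344, -213.89886474609375), (81.35782623291016, 126.25331115722656), 40.694950103759766) box px [[361.29998779296875, 275.20001220703125], [392.20001220703125, 242.10000610351562], [414.20001220703125, 262.70001220703125], [383.3999938964844, 295.70001220703125]]
big 170 ((368.61737060546875, -214.58651733398438), (77.560302734375, 120.68850708007812), 40.7088508605957) box px [[362.6000061035156, 274.79998779296875], [392.29998779296875, 243.10000610351562], [413.29998779296875, 262.79998779296875], [383.70001220703125, 294.5]]
small 110 ((472.9305114746094, -440.026
[... 255 characters left out ...]
6191406, 40.86882781982422), 73.71836853027344) box px [[449.20001220703125, 230.6999969482422], [451.5, 216.89999389648438], [472.79998779296875, 220.5], [470.5, 234.1999969482422]]
shaker 110 ((567.0218505859375, 89.26811218261719), (259.8668518066406, 200.42745971679688), 83.41323852539062) box px [[223.60000610351562, 239.0], [226.3000030517578, 168.10000610351562], [321.0, 171.6999969482422], [318.20001220703125, 242.60000610351562]]
shaker 170 ((570.3368530273438, 89.00779724121094), (254.3657989501953, 186.75575256347656), 83.4223861694336) box px [[224.6999969482422, 235.60000610351562], [226.89999389648438, 169.5], [319.6000061035156, 172.5], [317.3999938964844, 238.60000610351562]]
```

View pics/c1.png

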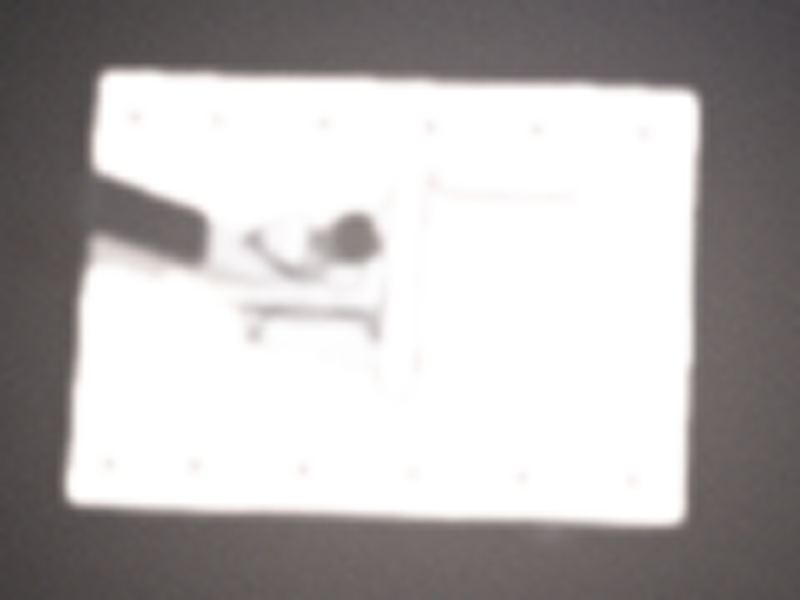

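View pics/c2.png

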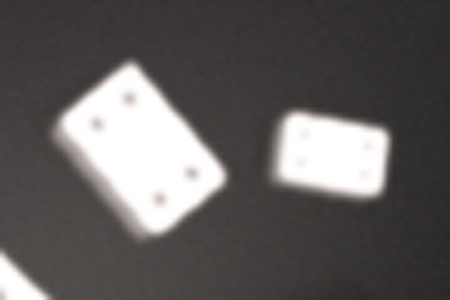

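View pics/c3.png

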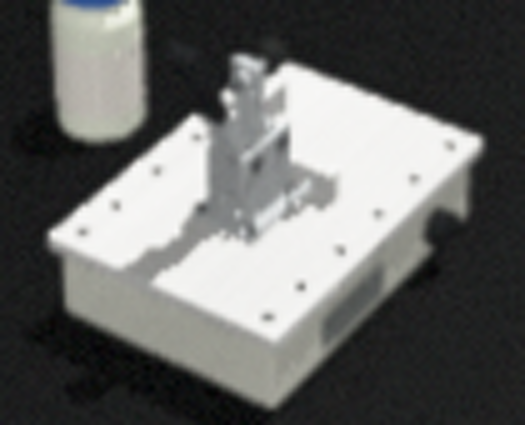

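The crops agree with the list. The middle block's four holes are at c2 (129,98), (97,123), (192,173) and (160,199). The end stop bar is at c1 x≈400, the side stop at c1 (440–575, 190), and the black pad at c1 (353,237). Next I compute both poses and cross-check them between the two views.

Run:
```python
from h import *
def m(p,s,o): return (np.array(p)+.5)/s-.5+np.array(o)
T=lambda p:m(p,20/3,(215,160)); S=lambda p:m(p,5,(265,195)); B=lambda p:m(p,5,(395,195))
# shaker corners: names (+x+y),(+x-y),(-x-y),(-x+y)
tc=[T(p) for p in((98,70),(700,90),(686,525),(66,504))]
W=np.array([onz('top',p,75) for p in tc]);print('top corners',W.round(1).tolist(),'sizes',[np.linalg.norm(W[i]-W[i-3]).round(1) for i in range(4)])
c=W.mean(0);ex=(W[0]+W[1]-W[2]-W[3]);yaw=np.arctan2(ex[1],ex[0]);ey=W[0]+W[3]-W[1]-W[2];print('centre',c.round(1),'yaw x',yaw,'yaw y',np.arctan2(-ey[0],ey[1]))
for i,p in((3,(277,340)),(0,(47,238)),(2,(484,143))):
    q=S(p); print('side z75',onz('side',q,75).round(1),'tri',[x.round(1) for x in tri(tc[i],q)])
h=np.array([onz('top',B(p),40) for p in((129,98),(97,123),(192,173),(160,199))])
print('block c',h.mean(0).round(1)); l=h[2]+h[3]-h[0]-h[1]; w=h[1]+h[3]-h[0]-h[2]; print(np.degrees(np.arctan2(l[1],l[0])),np.degrees(np.arctan2(w[1],w[0])),np.linalg.norm(l)/2,np.linalg.norm(w)/2)
# side view block
b=cv2.imread('pics/side0.png');g=cv2.cvtColor(b,cv2.COLOR_BGR2GRAY)
cv2.imwrite('pics/c4.png',np.hstack([cv2.resize(b[175:210,368:418],None,fx=8,fy=8,interpolation=cv2.INTER_CUBIC)]))
print([px('side',[*onz('top',B(p),40)[:2],40]).round(1).tolist() for p in((133,62),(57,122),(226,180),(152,237))])
for k in(0,):
  pad=onz('top',T((353,237)),175);print('pad@175',pad)
bar=[onz('top',T(p),100)for p in((427,178),(378,385))];print('bar',bar)
print('sidestop',[onz('top',T(p),100) for p in((440,187),(575,197))])
```

```text
top corners [[676.7, 205.3, 75.0], [646.9, -48.1, 75.0], [463.7, -26.7, 75.0], [493.3, 225.5, 75.0]] sizes [np.float64(255.2), np.float64(184.4), np.float64(253.9), np.float64(184.5)]
centre [570.2  89.   75. ] yaw x -0.11298586939863244 yaw y -0.1171117596693399
side z75 [493.3 221.9  75. ] tri [array([492.4, 224.8,  77.8]), np.float64(1.2)]
side z75 [671.2 203.8  75. ] tri [array([673.9, 204.2,  75.5]), np.float64(5.4)]
side z75 [463.  -21.2  75. ] tri [array([464.7, -26.6,  70.7]), np.float64(1.0)]
block c [ 482.9 -329.1   40. ]
-147.10960889921873 122.81195527949217 54.36791961178808 23.846126890365642
[[376.6, 184.2], [379.2, 192.0], [397.4, 183.6], [400.1, 190.9]]
pad@175 [572.32062805  92.6682152  175.        ]
bar [array([611.93732587,  67.81754383, 100.        ]), array([527.55617941,  93.09470382, 100.        ])]
sidestop [array([607.69582825,  62.73830791, 100.        ]), array([598.89048368,   7.77600863, 100.        ])]
```

View pics/c4.png

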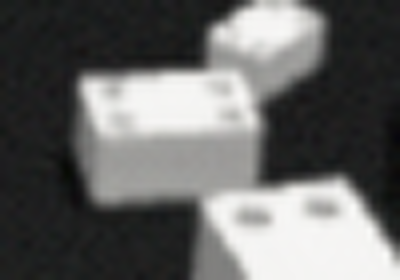

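```bash
cat >> h.py <<'E'
SC=np.array([570.2,89.0]);SY=-0.115
ex=np.array([np.cos(SY),np.sin(SY)]);ey=np.array([-ex[1],ex[0]])
def sh(x,y): return SC+x*ex+y*ey
def tosh(p): d=np.array(p[:2])-SC; return d@ex,d@ey
def go(xy,z,yawdeg=None):
    s=sensors.state();R=s['tool_rot'];d=np.array([*xy,z])-s['tcp_pos'];cur=np.degrees(np.arctan2(R[1,2],R[0,2]))
    sp=0 if yawdeg is None else -((yawdeg-cur+180)%360-180)
    print('t',s['t'],'tcp',s['tcp_pos'].round(1),'sh',np.round(tosh(s['tcp_pos']),1),'yaw',cur.round(2),'open',round(s['opening'],1),'F',s['contact_force'].round(1));print('offset cm',(R.T@d/10).round(2),'spin',round(sp,2), 'q',s['qpos'].round(2))
E
python3 -c "
from h import *
go((483,-328.5),120,-57.1)"
```

```text
t 0.1 tcp [ 240.8 -603.2  230.5] sh [-247.8 -725.4] yaw -68.23 open 85.5 F [-0.5  0.1 -0.6]
offset cm [ 11.07  32.68 -16.51] spin -11.13 q [ 1.12  0.54 -0.    1.54  0.    1.07 -0.07]
```

Emit:
jog_arm(offset=[[0, 3.3, -1.6], [0, 7, -3.5], [0, 10.7, -5.3], [0, 14.3, -7.2], [0, 18, -9]], spin=[0, -3, -6, -9, -11.1], claw=[8.5, 8.5, 8.5, 8.5, 8.5], force=60)

```text
t: 0.52
tcp_pos: [375.3, -451.5, 231.0]
tool_rot: [[-0.001, 0.839, 0.545], [0.001, 0.545, -0.839], [-1.0, -0.0, -0.001]]
contact_force: [1.3, -0.0, 0.3]
opening: 84.8
```

```bash
python3 -c "
from h import *
go((483,-328.5),110,-57.1)"
```

```text
t 0.5167 tcp [ 375.3 -451.5  231. ] sh [-131.6 -559.3] yaw -57.01 open 84.8 F [ 1.3 -0.   0.3]
offset cm [12.1  15.73 -4.45] spin 0.09 q [ 0.88  0.43 -0.1   1.71  0.05  1.01 -0.24]
```

Emit:
jog_arm(offset=[[0, 3.9, -1.1], [1.5, 7.6, -2.2], [4, 10.9, -3.2], [7, 13.8, -4], [10, 15.7, -4.4]], spin=[0, 0, 0, 0, 0], claw=[8.5, 8.5, 8.5, 8.5, 8.5])

```text
t: 0.93
tcp_pos: [485.4, -328.0, 130.8]
tool_rot: [[0.002, 0.838, 0.545], [0.001, 0.545, -0.838], [-1.0, 0.002, 0.001]]
contact_force: [0.7, -0.8, -1.1]
opening: 84.8
```

```bash
python3 -c "
from h import *
a=snapshot('top');b=snapshot('side')
go((483,-328.5),8,-57.1)
A=cv2.resize(a[190:260,385:475],(540,420),interpolation=cv2.INTER_CUBIC);B=cv2.resize(b[130:220,360:430],(327,420),interpolation=cv2.INTER_CUBIC)
cv2.imwrite('pics/g1.png',cv2.resize(np.hstack([A,B]),(800,387)))"
```

```text
t 1.0333 tcp [ 482.9 -324.5  126.3] sh [ -39.3 -420.8] yaw -56.72 open 84.8 F [-0.6  0.9 -0.5]
offset cm [11.82 -0.19  0.45] spin 0.38 q [ 0.62  0.56 -0.13  1.79  0.09  0.8  -0.55]
```

View pics/g1.png

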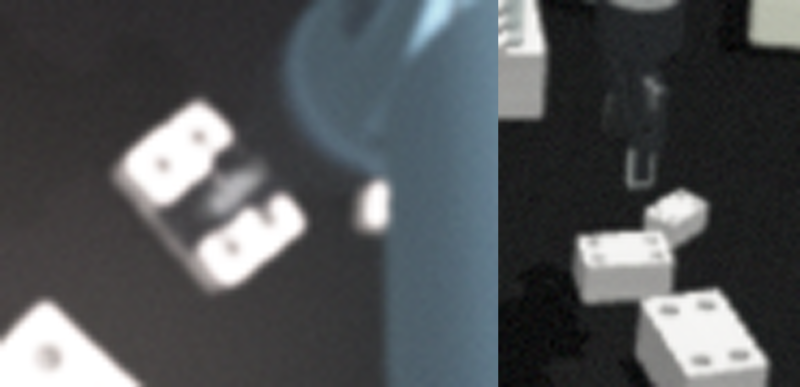

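The gripper is centred over the block. In the crop it sits between the hole pairs with its jaw across the 50 mm side, so I descend and grip.

Emit:
jog_arm(offset=[[3, -0.2, 0.4], [6.5, -0.2, 0.4], [9.5, -0.2, 0.4], [11.6, -0.2, 0.4], [12, -0.2, 0.4]], spin=[0.4, 0.4, 0.4, 0.4, 0.4], claw=[8.5, 8.5, 8.5, 8.5, 8.5])

```text
t: 1.45
tcp_pos: [480.2, -335.1, 8.0]
tool_rot: [[-0.006, 0.844, 0.536], [0.003, 0.536, -0.844], [-1.0, -0.003, -0.005]]
contact_force: [-0.3, 1.1, -0.1]
opening: 84.8
```

Emit:
jog_arm(offset=[[0, 0, 0], [0, 0, 0], [0, 0, 0], [0, 0, 0], [0, 0, 0]], spin=[0, 0, 0, 0, 0], claw=[4, 4, 4, 4, 4], force=50)

```text
t: 1.87
tcp_pos: [483.9, -335.9, 13.2]
tool_rot: [[0.001, 0.844, 0.537], [-0.001, 0.537, -0.844], [-1.0, 0.001, 0.001]]
contact_force: [-2.4, 2.6, 7.0]
opening: 49.1
```

Emit:
jog_arm(offset=[[0, 0, 0], [0, 0, 0], [0, 0, 0], [0, 0, 0], [0, 0, 0]], spin=[0, 0, 0, 0, 0], claw=[4, 4, 4, 4, 4])

```text
t: 2.28
tcp_pos: [483.9, -335.8, 13.2]
tool_rot: [[0.001, 0.844, 0.537], [-0.001, 0.537, -0.844], [-1.0, 0.001, 0.001]]
contact_force: [-1.7, 3.4, 7.7]
opening: 49.0
```

Emit:
jog_arm(offset=[[-2, 0, 0], [-5, 0, 0], [-9, 0, 0], [-13, 0, 0], [-17, 0, 0]], spin=[0, 0, 0, 0, 0], claw=[4, 4, 4, 4, 4])

```text
t: 2.7
tcp_pos: [482.9, -335.8, 183.7]
tool_rot: [[0.001, 0.844, 0.537], [-0.001, 0.537, -0.844], [-1.0, 0.0, 0.001]]
contact_force: [0.8, -1.4, -4.2]
opening: 49.4
```

```bash
python3 -c "
from h import *
go(sh(-15,-90),200,-96.6); print(sh(-15,-90))"
```

```text
t 2.7 tcp [ 482.9 -335.8  183.7] sh [ -38. -432.] yaw -57.55 open 49.4 F [ 0.8 -1.4 -4.2]
offset cm [ -1.65  23.33 -25.12] spin 39.05 q [ 0.63  0.49 -0.14  1.74  0.08  0.91 -0.54]
[544.97187628   1.31566974]
```

Emit:
jog_arm(offset=[[-1.6, 2.6, -2.7], [-1.6, 5.2, -5.5], [-1.6, 7.8, -8.2], [-1.6, 10.4, -11], [-1.6, 13, -13.8]], spin=[5, 11, 17, 23, 29], claw=[4, 4, 4, 4, 4])

```text
t: 3.12
tcp_pos: [519.0, -148.1, 198.3]
tool_rot: [[0.002, 0.999, 0.055], [-0.001, 0.055, -0.999], [-1.0, 0.002, 0.001]]
contact_force: [0.9, -0.3, -4.5]
opening: 49.1
```

```bash
python3 -c "
from h import *
go(sh(-15,-90),140,-96.6)"
```

```text
t 3.1167 tcp [ 519.  -148.1  198.3] sh [ -23.6 -241.4] yaw -86.87 open 49.1 F [ 0.9 -0.3 -4.5]
offset cm [  5.82   3.4  -14.78] spin 9.73 q [ 0.26  0.39 -0.08  1.86  0.04  0.89 -1.36]
```

Emit:
jog_arm(offset=[[0, 0.8, -3.8], [0.5, 1.6, -7.5], [2, 2.4, -11], [4, 3.2, -13.6], [5.8, 3.4, -14.8]], spin=[3, 6, 9.7, 9.7, 9.7], claw=[4, 4, 4, 4, 4])

```text
t: 3.53
tcp_pos: [545.3, 6.0, 139.8]
tool_rot: [[0.004, 0.995, -0.103], [0.003, -0.103, -0.995], [-1.0, 0.003, -0.003]]
contact_force: [-0.7, 0.4, -4.6]
opening: 49.4
```

Emit:
jog_arm(offset=[[0, 0, 0], [0, 0, 0]], spin=[0, 0], claw=[4, 4])

```text
t: 3.7
tcp_pos: [543.3, 0.8, 139.0]
tool_rot: [[-0.001, 0.994, -0.107], [-0.0, -0.107, -0.994], [-1.0, -0.001, 0.0]]
contact_force: [0.6, -0.3, -3.3]
opening: 49.3
```

```bash
python3 -c "
from h import *
a=snapshot('top');b=snapshot('side')
go(sh(-15,-90),100,-96.6)
A=cv2.resize(a[150:250,210:340],(520,400),interpolation=cv2.INTER_CUBIC);B=cv2.resize(b[140:280,265:370],(300,400),interpolation=cv2.INTER_CUBIC)
cv2.imwrite('pics/p1.png',cv2.resize(np.hstack([A,B]),(800,390)))"
```

```text
t 3.8 tcp [544.5  -1.3 140.3] sh [-15.2 -92.6] yaw -96.34 open 49.2 F [-0.7 -0.2 -3.4]
offset cm [ 4.03  0.01 -0.27] spin 0.26 q [-0.01  0.48 -0.09  1.89  0.06  0.77 -1.81]
```

View pics/p1.png

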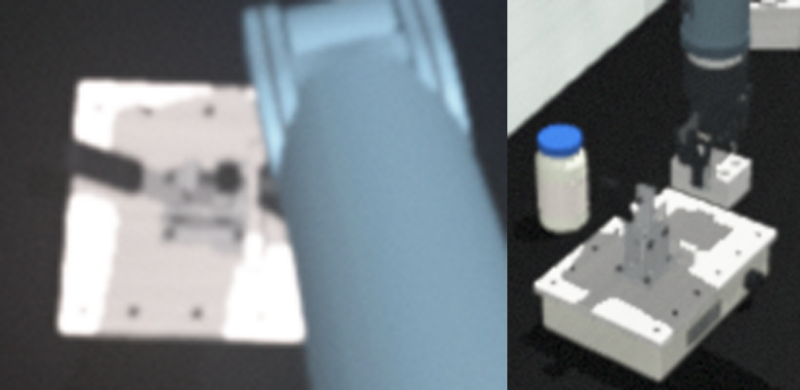

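The block hangs level above the -y half of the platform with the stops clear. I lower it to just above the platform and shift it beside the side stop.

Emit:
jog_arm(offset=[[1.5, 0, -0.5], [3, 0, -1.2], [4, 0, -1.8], [4.6, 0, -2], [4.6, 0, -2]], spin=[0.2, 0.2, 0.2, 0.2, 0.2], claw=[4, 4, 4, 4, 4])

```text
t: 4.22
tcp_pos: [545.5, 19.4, 92.7]
tool_rot: [[-0.002, 0.994, -0.113], [-0.001, -0.113, -0.994], [-1.0, -0.001, 0.001]]
contact_force: [-1.6, -1.7, -4.3]
opening: 49.0
```

Emit:
jog_arm(offset=[[0, 0.2, 0], [0, 0.4, 0], [0, 0.6, 0], [0, 0.6, 0], [0, 0.6, 0]], spin=[0, 0, 0, 0, 0], claw=[4, 4, 4, 4, 4])

```text
t: 4.63
tcp_pos: [553.2, 18.9, 94.0]
tool_rot: [[0.002, 0.994, -0.113], [-0.0, -0.113, -0.994], [-1.0, 0.002, 0.0]]
contact_force: [0.7, -2.0, -2.8]
opening: 49.0
```

```bash
python3 -c "
from h import *
go(sh(-3,-72),90,-96.6)"
```

```text
t 4.6333 tcp [553.2  18.9  94. ] sh [ -8.9 -71.6] yaw -96.51 open 49.0 F [ 0.7 -2.  -2.8]
offset cm [0.4  0.59 0.04] spin 0.09 q [-0.05  0.56 -0.08  1.89  0.07  0.69 -1.86]
```

Emit:
jog_arm(offset=[[0.1, 0.1, 0], [0.2, 0.2, 0], [0.3, 0.3, 0], [0.3, 0.3, 0], [0.3, 0.3, 0]], spin=[0, 0, 0, 0, 0], claw=[4, 4, 4, 4, 4])

```text
t: 5.05
tcp_pos: [555.0, 18.8, 90.0]
tool_rot: [[-0.0, 0.994, -0.113], [-0.0, -0.113, -0.994], [-1.0, -0.0, 0.0]]
contact_force: [0.6, -4.3, -4.1]
opening: 49.1
```

Emit:
jog_arm(offset=[[0, 0.05, 0], [0, 0.1, 0], [0, 0.1, 0], [0, 0.1, 0]], spin=[0, 0, 0, 0], claw=[4, 4, 4, 4])

```text
t: 5.38
tcp_pos: [555.3, 18.9, 90.0]
tool_rot: [[-0.001, 0.994, -0.112], [-0.0, -0.112, -0.994], [-1.0, -0.001, 0.001]]
contact_force: [-1.0, -5.0, -4.1]
opening: 49.3
```

Emit:
jog_arm(offset=[[0, 0.05, 0], [0, 0.1, 0], [0, 0.1, 0], [0, 0.1, 0]], spin=[0, 0, 0, 0], claw=[4, 4, 4, 4])

```text
t: 5.72
tcp_pos: [556.2, 18.8, 89.9]
tool_rot: [[-0.002, 0.994, -0.112], [-0.0, -0.112, -0.994], [-1.0, -0.001, 0.001]]
contact_force: [-1.7, -4.3, -4.9]
opening: 49.2
```

Emit:
jog_arm(offset=[[0, 0, 0.1], [0, 0, 0.2], [0, 0, 0.4], [0, 0, 0.4], [0, 0, 0.4]], spin=[0, 0, 0, 0, 0], claw=[4, 4, 4, 4, 4])

```text
t: 6.13
tcp_pos: [557.1, 15.9, 90.6]
tool_rot: [[0.001, 0.994, -0.111], [0.001, -0.111, -0.994], [-1.0, 0.001, -0.001]]
contact_force: [0.6, 1.3, -3.9]
opening: 49.1
```

Emit:
jog_arm(offset=[[0, 0.05, 0], [0, 0.1, 0], [0, 0.1, 0], [0, 0.1, 0]], spin=[0, 0, 0, 0], claw=[4, 4, 4, 4])

```text
t: 6.47
tcp_pos: [557.7, 15.1, 90.3]
tool_rot: [[0.0, 0.994, -0.112], [0.0, -0.112, -0.994], [-1.0, 0.0, -0.0]]
contact_force: [-0.5, 0.2, -4.2]
opening: 48.8
```

Emit:
jog_arm(offset=[[0, 0.05, 0], [0, 0.1, 0], [0, 0.1, 0], [0, 0.1, 0]], spin=[0, 0, 0, 0], claw=[4, 4, 4, 4])

```text
t: 6.8
tcp_pos: [558.6, 14.8, 90.3]
tool_rot: [[0.0, 0.994, -0.112], [-0.0, -0.112, -0.994], [-1.0, 0.0, 0.0]]
contact_force: [-0.8, 1.1, -4.3]
opening: 48.9
```

Emit:
jog_arm(offset=[[0, 0.05, 0], [0, 0.1, 0], [0, 0.1, 0], [0, 0.1, 0]], spin=[0, 0, 0, 0], claw=[4, 4, 4, 4])

```text
t: 7.13
tcp_pos: [558.9, 14.8, 90.1]
tool_rot: [[-0.001, 0.994, -0.112], [-0.0, -0.112, -0.994], [-1.0, -0.001, 0.0]]
contact_force: [-3.5, -0.2, -2.5]
opening: 49.0
```

Emit:
jog_arm(offset=[[0, 0.05, 0], [0, 0.1, 0], [0, 0.1, 0], [0, 0.1, 0]], spin=[0, 0, 0, 0], claw=[4, 4, 4, 4])

```text
t: 7.47
tcp_pos: [558.9, 14.7, 89.9]
tool_rot: [[-0.003, 0.994, -0.112], [-0.0, -0.112, -0.994], [-1.0, -0.003, 0.0]]
contact_force: [-7.3, -0.3, -0.5]
opening: 49.1
```

The block touches the side stop: contact force x is -7.3 N and the motion has stopped. I ease off 1 mm and lower it onto the platform.

Emit:
jog_arm(offset=[[0, -0.1, 0], [0.1, -0.1, 0], [0.2, -0.1, 0], [0.2, -0.1, 0], [0.2, -0.1, 0]], spin=[0, 0, 0, 0, 0], claw=[4, 4, 4, 4, 4])

```text
t: 7.88
tcp_pos: [558.9, 14.7, 88.2]
tool_rot: [[-0.001, 0.994, -0.112], [-0.0, -0.112, -0.994], [-1.0, -0.001, 0.0]]
contact_force: [-5.1, -0.1, 1.1]
opening: 48.9
```

Emit:
jog_arm(offset=[[0.1, 0, 0], [0.1, 0, 0], [0.1, 0, 0], [0.1, 0, 0]], spin=[0, 0, 0, 0], claw=[4, 4, 4, 4])

```text
t: 8.22
tcp_pos: [558.8, 14.7, 88.2]
tool_rot: [[-0.001, 0.994, -0.112], [-0.0, -0.112, -0.994], [-1.0, -0.001, 0.0]]
contact_force: [-8.7, 0.4, 10.7]
opening: 49.4
```

Emit:
jog_arm(offset=[[-0.2, -0.1, 0], [-0.2, -0.1, 0.3], [-0.2, -0.1, 0.7], [-0.2, -0.1, 1.1], [-0.2, -0.1, 1.1]], spin=[0, 0, 0, 0, 0], claw=[4, 4, 4, 4, 4])

```text
t: 8.63
tcp_pos: [557.4, 2.1, 89.1]
tool_rot: [[0.0, 0.994, -0.114], [-0.001, -0.114, -0.994], [-1.0, 0.0, 0.001]]
contact_force: [-1.7, -1.8, -3.9]
opening: 49.2
```

Emit:
jog_arm(offset=[[0.1, 0, 0], [0.1, 0, 0], [0.1, 0, 0]], spin=[0, 0, 0], claw=[4, 4, 4])

```text
t: 8.88
tcp_pos: [557.6, 3.5, 88.2]
tool_rot: [[0.0, 0.994, -0.113], [-0.0, -0.113, -0.994], [-1.0, 0.0, 0.0]]
contact_force: [-0.7, 0.8, -3.8]
opening: 49.0
```

Emit:
jog_arm(offset=[[0.05, 0, 0], [0.05, 0, 0], [0.05, 0, 0], [0, 0, 0], [0, 0, 0]], spin=[0, 0, 0, 0, 0], claw=[6.4, 6.4, 6.4, 6.4, 6.4])

```text
t: 9.3
tcp_pos: [557.7, 4.0, 88.6]
tool_rot: [[0.001, 0.994, -0.112], [0.0, -0.112, -0.994], [-1.0, 0.001, -0.0]]
contact_force: [-0.1, 0.1, -0.4]
opening: 64.2
```

Emit:
jog_arm(offset=[[-3, 0, 0], [-6, 0, 0], [-9, 0, 0], [-12, 0, 0], [-12, 0, 0]], spin=[0, 0, 0, 0, 0], claw=[6.4, 6.4, 6.4, 6.4, 6.4])

```text
t: 9.72
tcp_pos: [561.1, 4.1, 214.4]
tool_rot: [[0.01, 0.994, -0.112], [0.001, -0.112, -0.994], [-1.0, 0.01, -0.002]]
contact_force: [1.7, -0.6, 0.2]
opening: 64.4
```

```bash
python3 -c "
from h import *
go(sh(0,-135),207,-6.6)"
```

```text
t 9.7167 tcp [561.1   4.1 214.4] sh [  0.7 -85.3] yaw -96.45 open 64.4 F [ 1.7 -0.6  0.2]
offset cm [ 0.73 -0.09  4.97] spin -89.85 q [-0.02  0.4  -0.09  1.8   0.05  0.93 -1.81]
```

Emit:
jog_arm(offset=[[0, 0, 1.5], [0, 0, 3], [0, 0, 4.5], [0, 0, 5.2], [0, 0, 5.2]], spin=[-7, -14, -21, -28, -35], claw=[4, 4, 4, 4, 4])

```text
t: 10.13
tcp_pos: [551.1, -50.4, 208.0]
tool_rot: [[-0.0, 0.877, 0.481], [-0.001, 0.481, -0.877], [-1.0, -0.001, 0.001]]
contact_force: [-0.6, -0.2, -0.4]
opening: 40.2
```

Emit:
jog_arm(offset=[[0, 0, 0], [0, 0, 0], [0, 0, 0], [0, 0, 0], [0, 0, 0]], spin=[-7, -14, -21, -28, -35], claw=[4, 4, 4, 4, 4])

```text
t: 10.55
tcp_pos: [551.4, -47.8, 208.0]
tool_rot: [[0.0, 0.44, 0.898], [0.0, 0.898, -0.44], [-1.0, 0.0, -0.0]]
contact_force: [-0.7, 0.2, -0.3]
opening: 40.1
```

Emit:
jog_arm(offset=[[0, 0, 0], [0, 0, 0], [0, 0, 0], [0, 0, 0]], spin=[-7, -14, -20, -20], claw=[4, 4, 4, 4])

```text
t: 10.88
tcp_pos: [551.4, -47.9, 208.0]
tool_rot: [[-0.0, 0.109, 0.994], [0.0, 0.994, -0.109], [-1.0, 0.0, -0.0]]
contact_force: [-0.9, -0.7, -0.5]
opening: 40.2
```

```bash
python3 -c "
from h import *
a=snapshot('top');b=snapshot('side')
go(sh(0,-137),90,-6.6)
A=cv2.resize(a[150:250,210:340],(520,400),interpolation=cv2.INTER_CUBIC);B=cv2.resize(b[140:280,265:370],(300,400),interpolation=cv2.INTER_CUBIC)
cv2.imwrite('pics/p2.png',cv2.resize(np.hstack([A,B]),(800,390)))"
```

```text
t 10.9833 tcp [551.4 -47.9 208.1] sh [  -3.  -138.1] yaw -6.64 open 40.2 F [-0.6 -0.6  0.2]
offset cm [11.81  0.11  0.3 ] spin -0.04 q [ 0.32  0.43 -0.41  1.8   0.21  0.95 -0.29]
```

View pics/p2.png

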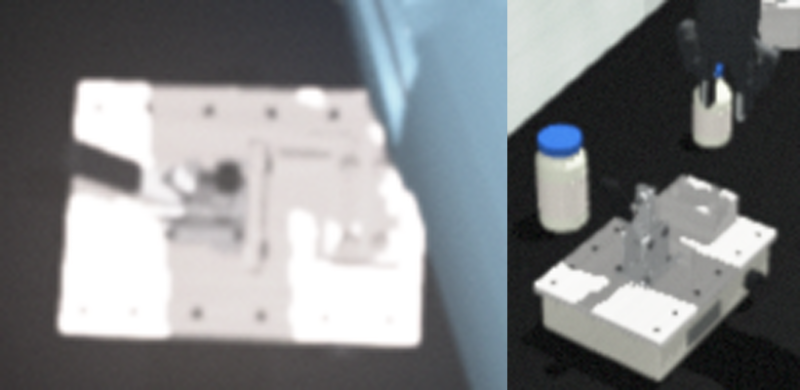

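The block stands upright at the right side of the platform beside the side stop, with the corner free and the handle up. I descend behind its -y side and push with the two fingers.

Emit:
jog_arm(offset=[[3, 0.1, 0.3], [6, 0.1, 0.3], [9, 0.1, 0.3], [11.6, 0.1, 0.3], [11.8, 0.1, 0.3]], spin=[0, 0, 0, 0, 0], claw=[4, 4, 4, 4, 4])

```text
t: 11.4
tcp_pos: [551.0, -47.1, 85.9]
tool_rot: [[-0.008, 0.115, 0.993], [0.0, 0.993, -0.115], [-1.0, -0.001, -0.008]]
contact_force: [-1.4, 0.5, 0.2]
opening: 40.3
```

Emit:
jog_arm(offset=[[0, 0.3, 0], [0, 0.6, 0], [0, 0.9, 0], [0, 1.2, 0], [0, 1.5, 0]], spin=[0, 0, 0, 0, 0], claw=[4, 4, 4, 4, 4])

```text
t: 11.82
tcp_pos: [557.2, -32.1, 91.7]
tool_rot: [[0.002, 0.112, 0.994], [-0.001, 0.994, -0.112], [-1.0, -0.0, 0.002]]
contact_force: [0.4, -4.2, 5.5]
opening: 40.1
```

Emit:
jog_arm(offset=[[0, 0.3, 0], [0, 0.6, 0], [0, 0.9, 0], [0, 1.2, 0], [0, 1.5, 0]], spin=[0, 0, 0, 0, 0], claw=[4, 4, 4, 4, 4])

```text
t: 12.23
tcp_pos: [558.5, -19.5, 91.2]
tool_rot: [[0.001, 0.114, 0.993], [-0.003, 0.993, -0.114], [-1.0, -0.003, 0.001]]
contact_force: [-0.0, -5.6, 4.5]
opening: 39.7
```

```bash
python3 -c "
from h import *
go(sh(0,-95),90,-6.6)"
```

```text
t 12.2333 tcp [558.5 -19.5  91.2] sh [   0.9 -109.1] yaw -6.55 open 39.7 F [-0.  -5.6  4.5]
offset cm [ 0.12  1.41 -0.09] spin 0.05 q [ 0.22  0.6  -0.35  1.86  0.3   0.73 -0.42]
```

The upward force suggests the fingertips rub the platform, since closing pushes them forward of the reported TCP. I raise 8 mm and carry on.

Emit:
jog_arm(offset=[[-0.4, 0, -0.1], [-0.8, 0, -0.1], [-0.8, 0.3, -0.1], [-0.8, 0.6, -0.1], [-0.8, 0.8, -0.1]], spin=[0, 0, 0, 0, 0], claw=[4, 4, 4, 4, 4])

```text
t: 12.65
tcp_pos: [557.8, -8.8, 98.3]
tool_rot: [[0.0, 0.112, 0.994], [0.0, 0.994, -0.112], [-1.0, 0.0, 0.0]]
contact_force: [-0.3, -2.5, -0.5]
opening: 40.1
```

Emit:
jog_arm(offset=[[0, 0.2, 0], [0, 0.4, 0], [0, 0.6, 0], [0, 0.8, 0], [0, 1, 0]], spin=[0, 0, 0, 0, 0], claw=[4, 4, 4, 4, 4])

```text
t: 13.07
tcp_pos: [558.9, 0.9, 98.2]
tool_rot: [[-0.0, 0.112, 0.994], [-0.0, 0.994, -0.112], [-1.0, -0.0, -0.0]]
contact_force: [-0.4, -1.7, -0.1]
opening: 39.9
```

```bash
python3 -c "
from h import *
go(sh(0,-83),99,-6.6)"
```

```text
t 13.0667 tcp [558.9   0.9  98.2] sh [ -1.1 -88.9] yaw -6.44 open 39.9 F [-0.4 -1.7 -0.1]
offset cm [-0.08  0.59  0.12] spin 0.16 q [ 0.19  0.59 -0.36  1.86  0.3   0.74 -0.44]
```

Emit:
jog_arm(offset=[[0, 0.1, 0], [0, 0.2, 0], [0, 0.25, 0], [0, 0.25, 0]], spin=[0, 0, 0, 0], claw=[4, 4, 4, 4])

```text
t: 13.4
tcp_pos: [559.2, 3.3, 98.3]
tool_rot: [[-0.0, 0.112, 0.994], [0.0, 0.994, -0.112], [-1.0, 0.0, -0.0]]
contact_force: [-0.1, -2.1, -1.3]
opening: 40.2
```

Emit:
jog_arm(offset=[[0, 0.1, 0], [0, 0.2, 0], [0, 0.2, 0], [0, 0.2, 0]], spin=[0, 0, 0, 0], claw=[4, 4, 4, 4])

```text
t: 13.73
tcp_pos: [559.4, 5.4, 98.3]
tool_rot: [[0.0, 0.112, 0.994], [0.0, 0.994, -0.112], [-1.0, 0.0, -0.0]]
contact_force: [-0.3, -1.0, -1.7]
opening: 40.0
```

Emit:
jog_arm(offset=[[0, 0.1, 0], [0, 0.2, 0], [0, 0.2, 0], [0, 0.2, 0]], spin=[0, 0, 0, 0], claw=[4, 4, 4, 4])

```text
t: 14.07
tcp_pos: [559.7, 7.4, 98.3]
tool_rot: [[0.0, 0.112, 0.994], [0.0, 0.994, -0.112], [-1.0, 0.0, 0.0]]
contact_force: [-0.6, -0.4, -1.6]
opening: 40.3
```

Emit:
jog_arm(offset=[[0, 0.1, 0], [0, 0.2, 0], [0, 0.2, 0], [0, 0.2, 0]], spin=[0, 0, 0, 0], claw=[4, 4, 4, 4])

```text
t: 14.4
tcp_pos: [559.9, 9.4, 98.3]
tool_rot: [[0.0, 0.112, 0.994], [0.0, 0.994, -0.112], [-1.0, 0.0, 0.0]]
contact_force: [-0.4, -3.5, -0.6]
opening: 39.8
```

Emit:
jog_arm(offset=[[0, 0.1, 0], [0, 0.2, 0], [0, 0.2, 0], [0, 0.2, 0]], spin=[0, 0, 0, 0], claw=[4, 4, 4, 4])

```text
t: 14.73
tcp_pos: [560.1, 11.3, 98.3]
tool_rot: [[0.0, 0.112, 0.994], [0.0, 0.994, -0.112], [-1.0, 0.0, 0.0]]
contact_force: [0.4, -2.3, -1.2]
opening: 39.8
```

```bash
python3 -c "
from h import *
b=snapshot('side')
go(sh(0,-83),99,-6.6)
cv2.imwrite('pics/p3.png',cv2.resize(b[170:260,290:375],(680,720),interpolation=cv2.INTER_CUBIC)[100:700])"
```

```text
t 14.7833 tcp [560.1  11.3  98.2] sh [ -1.1 -78.3] yaw -6.43 open 40.2 F [-0.1 -0.9 -1.1]
offset cm [-0.08 -0.47  0.11] spin 0.17 q [ 0.17  0.59 -0.36  1.86  0.3   0.74 -0.46]
```

View pics/p3.png

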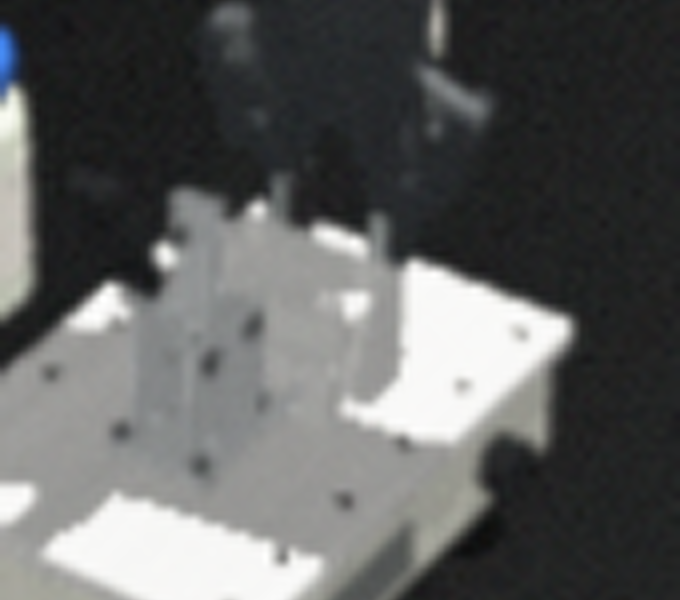

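The picture shows both fingers behind the block and the block nearly at the end stop. I continue with small steps.

Emit:
jog_arm(offset=[[0, 0.08, 0], [0, 0.15, 0], [0, 0.15, 0], [0, 0.15, 0]], spin=[0, 0, 0, 0], claw=[4, 4, 4, 4])

```text
t: 15.12
tcp_pos: [560.2, 12.1, 98.3]
tool_rot: [[-0.0, 0.113, 0.994], [-0.001, 0.994, -0.113], [-1.0, -0.001, -0.0]]
contact_force: [-0.3, -3.8, 0.1]
opening: 39.9
```

Emit:
jog_arm(offset=[[0, 0.08, 0], [0, 0.15, 0], [0, 0.15, 0], [0, 0.15, 0]], spin=[0, 0, 0, 0], claw=[4, 4, 4, 4])

```text
t: 15.45
tcp_pos: [560.1, 12.2, 98.2]
tool_rot: [[-0.001, 0.114, 0.994], [-0.002, 0.994, -0.114], [-1.0, -0.002, -0.001]]
contact_force: [-1.2, -7.6, 1.9]
opening: 40.2
```

Emit:
jog_arm(offset=[[0, 0.08, 0], [0, 0.15, 0], [0, 0.15, 0], [0, 0.15, 0]], spin=[0, 0, 0, 0], claw=[4, 4, 4, 4])

```text
t: 15.78
tcp_pos: [560.1, 12.2, 98.2]
tool_rot: [[-0.002, 0.114, 0.993], [-0.004, 0.993, -0.114], [-1.0, -0.004, -0.001]]
contact_force: [-2.2, -10.1, 2.4]
opening: 40.0
```

Contact with the end stop is made, at 10 N and with the motion stopped. I back off and nudge the block's -x end gently toward the side stop to be sure it is home in x before the final press.

Emit:
jog_arm(offset=[[0, -0.5, 0], [0, -1.3, 0], [-3, -1.3, 0], [-6, -1.3, -1], [-6.5, -1.3, -4]], spin=[0, 0, 0, 0, 0], claw=[4, 4, 4, 4, 4])

```text
t: 16.2
tcp_pos: [525.5, 8.1, 168.0]
tool_rot: [[0.012, 0.113, 0.994], [0.003, 0.994, -0.113], [-1.0, 0.004, 0.011]]
contact_force: [1.0, 0.4, 0.3]
opening: 40.0
```

Emit:
jog_arm(offset=[[0, 1, -3], [0, 3, -5.2], [0, 4.3, -5.2], [0, 4.3, -5.2], [0, 4.3, -5.2]], spin=[0, 0, 0, 0, 0], claw=[4, 4, 4, 4, 4])

```text
t: 16.62
tcp_pos: [473.1, 56.6, 163.7]
tool_rot: [[0.001, 0.11, 0.994], [0.001, 0.994, -0.11], [-1.0, 0.001, 0.001]]
contact_force: [-0.7, -0.5, -0.3]
opening: 39.5
```

```bash
python3 -c "
from h import *
go(sh(-88,-43),99,-6.6)"
```

```text
t 16.6167 tcp [473.1  56.6 163.7] sh [-92.7 -43.4] yaw -6.31 open 39.5 F [-0.7 -0.5 -0.3]
offset cm [6.47 0.03 0.46] spin 0.29 q [ 0.15  0.38 -0.44  2.03  0.22  0.78 -0.53]
```

Emit:
jog_arm(offset=[[2, 0, 0], [4.5, 0, 0.2], [6.4, 0, 0.4], [6.4, 0, 0.7], [6.4, 0, 0.9]], spin=[0, 0, 0, 0, 0], claw=[4, 4, 4, 4, 4])

```text
t: 17.03
tcp_pos: [481.8, 53.9, 98.8]
tool_rot: [[-0.002, 0.113, 0.994], [-0.0, 0.994, -0.113], [-1.0, -0.0, -0.002]]
contact_force: [0.4, 0.2, 1.1]
opening: 40.1
```

Emit:
jog_arm(offset=[[0, 0, 0.2], [0, 0, 0.4], [0, 0, 0.5], [0, 0, 0.5]], spin=[0, 0, 0, 0], claw=[4, 4, 4, 4])

```text
t: 17.37
tcp_pos: [487.4, 54.1, 100.1]
tool_rot: [[0.002, 0.112, 0.994], [0.0, 0.994, -0.112], [-1.0, 0.0, 0.002]]
contact_force: [0.4, -0.5, -0.0]
opening: 39.9
```

Emit:
jog_arm(offset=[[0, 0, 0.1], [0, 0, 0.2], [0, 0, 0.2]], spin=[0, 0, 0], claw=[4, 4, 4])

```text
t: 17.62
tcp_pos: [488.7, 53.9, 99.5]
tool_rot: [[0.0, 0.112, 0.994], [0.0, 0.994, -0.112], [-1.0, 0.0, 0.0]]
contact_force: [-0.4, 0.5, -0.0]
opening: 39.8
```

Emit:
jog_arm(offset=[[0, 0, 0.1], [0, 0, 0.2], [0, 0, 0.2]], spin=[0, 0, 0], claw=[4, 4, 4])

```text
t: 17.87
tcp_pos: [490.6, 53.7, 99.3]
tool_rot: [[0.0, 0.112, 0.994], [0.0, 0.994, -0.112], [-1.0, 0.0, 0.0]]
contact_force: [-0.7, 0.2, -0.3]
opening: 40.3
```

Emit:
jog_arm(offset=[[0, 0, 0.1], [0, 0, 0.2], [0, 0, 0.2]], spin=[0, 0, 0], claw=[4, 4, 4])

```text
t: 18.12
tcp_pos: [492.1, 53.5, 99.1]
tool_rot: [[-0.001, 0.112, 0.994], [-0.0, 0.994, -0.112], [-1.0, -0.0, -0.001]]
contact_force: [-1.6, 0.6, 1.2]
opening: 40.2
```

Emit:
jog_arm(offset=[[0, 0, 0.1], [0, 0, 0.2], [0, 0, 0.2]], spin=[0, 0, 0], claw=[4, 4, 4])

```text
t: 18.37
tcp_pos: [492.3, 53.4, 99.0]
tool_rot: [[-0.004, 0.112, 0.994], [-0.001, 0.994, -0.112], [-1.0, -0.001, -0.004]]
contact_force: [-6.5, 0.3, 5.9]
opening: 40.3
```

The end is flush: the motion was blocked at 6.5 N with almost no slide, so the block was already against the side stop. Back to the -y side for the final press.

Emit:
jog_arm(offset=[[0, 0, -0.5], [0, 0, -1.2], [-3, 0, -1.2], [-6, 0, -1.2], [-6.5, -2, -1.2]], spin=[0, 0, 0, 0, 0], claw=[4, 4, 4, 4, 4])

```text
t: 18.78
tcp_pos: [483.2, 39.0, 168.6]
tool_rot: [[0.008, 0.107, 0.994], [0.003, 0.994, -0.107], [-1.0, 0.004, 0.008]]
contact_force: [1.8, 0.7, 0.8]
opening: 40.2
```

Emit:
jog_arm(offset=[[0, -2.6, 2], [0, -2.8, 5.5], [0, -2.8, 8.5], [0, -2.8, 8.5], [0, -2.8, 8.5]], spin=[0, 0, 0, 0, 0], claw=[4, 4, 4, 4, 4])

```text
t: 19.2
tcp_pos: [562.5, -2.9, 164.1]
tool_rot: [[0.001, 0.113, 0.994], [0.0, 0.994, -0.113], [-1.0, 0.0, 0.001]]
contact_force: [-0.2, 0.7, -0.2]
opening: 39.8
```

```bash
python3 -c "
from h import *
go(sh(0,-90),99,-6.6)"
```

```text
t 19.2 tcp [562.5  -2.9 164.1] sh [  2.9 -92.2] yaw -6.5 open 39.8 F [-0.2  0.7 -0.2]
offset cm [ 6.51  0.21 -0.3 ] spin 0.1 q [ 0.23  0.5  -0.4   1.81  0.25  0.87 -0.4 ]
```

Emit:
jog_arm(offset=[[2.5, 0, -0.2], [5, 0, -0.3], [6.5, 0, -0.3], [6.5, 0, -0.3], [6.5, 0, -0.3]], spin=[0, 0, 0, 0, 0], claw=[4, 4, 4, 4, 4])

```text
t: 19.62
tcp_pos: [557.2, -1.9, 99.0]
tool_rot: [[-0.002, 0.111, 0.994], [0.0, 0.994, -0.111], [-1.0, -0.0, -0.002]]
contact_force: [-0.4, 0.4, 0.6]
opening: 40.2
```

Emit:
jog_arm(offset=[[0, 0.3, 0], [0, 0.6, 0], [0, 0.9, 0], [0, 1.1, 0], [0, 1.3, 0]], spin=[0, 0, 0, 0, 0], claw=[4, 4, 4, 4, 4])

```text
t: 20.03
tcp_pos: [560.4, 11.1, 99.8]
tool_rot: [[0.001, 0.112, 0.994], [0.0, 0.994, -0.112], [-1.0, 0.0, 0.001]]
contact_force: [-0.4, -0.1, -0.4]
opening: 39.7
```

Emit:
jog_arm(offset=[[0, 0.1, 0], [0, 0.2, 0], [0, 0.25, 0], [0, 0.25, 0]], spin=[0, 0, 0, 0], claw=[4, 4, 4, 4])

```text
t: 20.37
tcp_pos: [560.4, 11.8, 99.5]
tool_rot: [[-0.0, 0.113, 0.994], [-0.001, 0.994, -0.113], [-1.0, -0.001, 0.0]]
contact_force: [0.4, -4.9, 4.1]
opening: 39.7
```

Emit:
jog_arm(offset=[[0, 0.08, 0], [0, 0.16, 0], [0, 0.24, 0], [0, 0.24, 0]], spin=[0, 0, 0, 0], claw=[4, 4, 4, 4])

```text
t: 20.7
tcp_pos: [560.4, 12.0, 99.4]
tool_rot: [[-0.001, 0.115, 0.993], [-0.004, 0.993, -0.115], [-1.0, -0.004, -0.0]]
contact_force: [-1.5, -8.7, 6.6]
opening: 39.7
```

Emit:
jog_arm(offset=[[0, 0.04, 0], [0, 0.08, 0], [0, 0.1, 0], [0, 0.1, 0]], spin=[0, 0, 0, 0], claw=[4, 4, 4, 4])

```text
t: 21.03
tcp_pos: [560.4, 12.0, 99.4]
tool_rot: [[-0.001, 0.115, 0.993], [-0.005, 0.993, -0.115], [-1.0, -0.005, -0.001]]
contact_force: [-2.2, -11.5, 7.6]
opening: 40.1
```

Emit:
jog_arm(offset=[[0, 0.06, 0], [0, 0.12, 0], [0, 0.2, 0], [0, 0.2, 0]], spin=[0, 0, 0, 0], claw=[4, 4, 4, 4])

```text
t: 21.37
tcp_pos: [560.4, 12.1, 99.4]
tool_rot: [[-0.002, 0.116, 0.993], [-0.008, 0.993, -0.116], [-1.0, -0.008, -0.001]]
contact_force: [-2.3, -16.3, 10.1]
opening: 40.2
```

Emit:
jog_arm(offset=[[0, 0.03, 0], [0, 0.03, 0], [0, 0.03, 0], [0, 0.03, 0], [0, 0.03, 0]], spin=[0, 0, 0, 0, 0], claw=[4, 4, 4, 4, 4])

```text
t: 21.78
tcp_pos: [560.4, 12.1, 99.5]
tool_rot: [[-0.002, 0.116, 0.993], [-0.008, 0.993, -0.116], [-1.0, -0.008, -0.001]]
contact_force: [-4.0, -15.7, 9.9]
opening: 40.1
```

Emit:
jog_arm(offset=[[0, 0, 0], [0, 0, 0], [0, 0, 0], [0, 0, 0], [0, 0, 0]], spin=[0, 0, 0, 0, 0], claw=[4, 4, 4, 4, 4])

```text
t: 22.2
tcp_pos: [560.4, 12.1, 99.5]
tool_rot: [[-0.002, 0.116, 0.993], [-0.008, 0.993, -0.116], [-1.0, -0.008, -0.001]]
contact_force: [-3.4, -16.3, 9.8]
opening: 40.1
```

Emit:
jog_arm(offset=[[0, 0, 0], [0, 0, 0], [0, 0, 0], [0, 0, 0], [0, 0, 0]], spin=[0, 0, 0, 0, 0], claw=[4, 4, 4, 4, 4])

```text
t: 22.62
tcp_pos: [560.4, 12.1, 99.4]
tool_rot: [[-0.002, 0.116, 0.993], [-0.008, 0.993, -0.117], [-1.0, -0.008, -0.001]]
contact_force: [-3.5, -15.7, 9.5]
opening: 39.9
```

The block was pressed at about 16 N for over 1.2 s, inside the 12–20 N band. I back off, close the fingers and go up and over to the handle.

Emit:
jog_arm(offset=[[0, -0.6, 0], [0, -1.5, 0], [-3, -1.5, 0], [-7, -1.5, 0], [-11, -1.5, 0]], spin=[0, 0, 0, 0, 0], claw=[4, 4, 4, 2, 0])

```text
t: 23.03
tcp_pos: [558.1, 4.6, 209.5]
tool_rot: [[-0.003, 0.111, 0.994], [0.002, 0.994, -0.111], [-1.0, 0.001, -0.003]]
contact_force: [1.6, 0.3, -0.2]
opening: 16.3
```

Emit:
jog_arm(offset=[[-4, 0, 0], [-8, 0, 0], [-10, 2, 0], [-10, 5, 0], [-10, 8, 0]], spin=[0, 0, 0, 0, 0], claw=[0, 0, 0, 0, 0])

```text
t: 23.45
tcp_pos: [569.2, 84.3, 311.1]
tool_rot: [[0.004, 0.114, 0.993], [0.001, 0.994, -0.114], [-1.0, 0.002, 0.004]]
contact_force: [0.4, 1.1, -0.3]
opening: -0.1
```

```bash
python3 -c "
from h import *
go(sh(0,45),305,-6.6)"
```

```text
t 23.45 tcp [569.2  84.3 311.1] sh [-0.4 -4.8] yaw -6.53 open -0.1 F [ 0.4  1.1 -0.3]
offset cm [0.62 4.98 0.04] spin 0.07 q [ 0.13  0.37 -0.47  1.63  0.18  1.18 -0.49]
```

Emit:
jog_arm(offset=[[0, 2.5, 0], [1, 4.9, 0], [4, 4.9, 0], [7.5, 4.9, 0], [9.5, 4.9, 0]], spin=[0, 0, 0, 0, 0], claw=[0, 0, 0, 0, 0])

```text
t: 23.87
tcp_pos: [571.8, 132.9, 210.8]
tool_rot: [[-0.004, 0.11, 0.994], [0.001, 0.994, -0.11], [-1.0, 0.0, -0.004]]
contact_force: [0.1, -1.2, -0.9]
opening: 0.1
```

Emit:
jog_arm(offset=[[0, 0, 0], [0, 0, 0]], spin=[0, 0], claw=[0, 0])

```text
t: 24.03
tcp_pos: [573.0, 132.4, 213.6]
tool_rot: [[-0.002, 0.111, 0.994], [0.001, 0.994, -0.111], [-1.0, 0.0, -0.002]]
contact_force: [0.1, 0.0, 0.8]
opening: 0.5
```

```bash
python3 -c "
from h import *
a=snapshot('top');b=snapshot('side')
go(sh(0,45),212,-6.6)
print('side px of TCP',px('side',sensors.state()['tcp_pos']),'grip pt',px('side',[*sh(0,77.3),218]))
A=cv2.resize(a[150:250,210:300],(360,400),interpolation=cv2.INTER_CUBIC);B=cv2.resize(b[130:260,270:375],(440,545),interpolation=cv2.INTER_CUBIC)[:400*1]
cv2.imwrite('pics/h1.png',np.hstack([A,B]))"
```

```text
t 24.1333 tcp [574.8 132.7 216. ] sh [-0.5 44. ] yaw -6.42 open -0.1 F [-0.1  0.3  0.5]
offset cm [0.4  0.1  0.05] spin 0.18 q [ 0.04  0.49 -0.46  1.7   0.25  1.01 -0.62]
side px of TCP [310.15867516 203.00113656] grip pt [303.65578864 207.49599199]
```

View pics/h1.png

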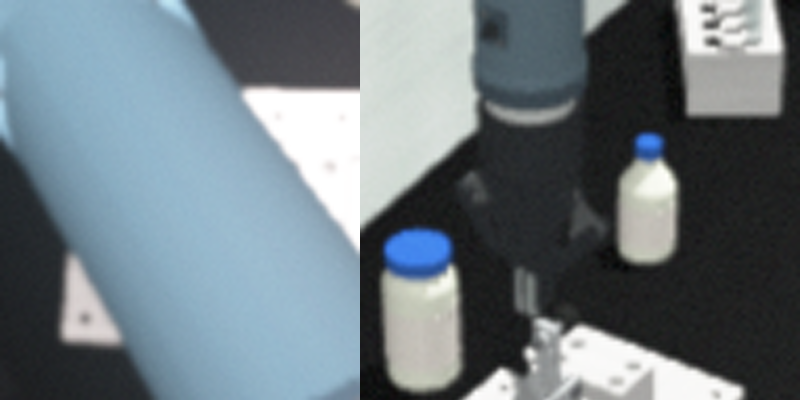

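The finger tip is at crop (527,312). The computed TCP lands at (528,306), so with the fingers shut the tip is at the reported TCP. I now feel for the handle.

Emit:
jog_arm(offset=[[0.1, 0.5, 0], [0.2, 1, 0], [0.3, 1.5, 0], [0.3, 1.9, 0], [0.3, 1.9, 0]], spin=[0, 0, 0, 0, 0], claw=[0, 0, 0, 0, 0])

```text
t: 24.55
tcp_pos: [575.8, 152.6, 211.6]
tool_rot: [[0.0, 0.11, 0.994], [0.001, 0.994, -0.11], [-1.0, 0.001, 0.0]]
contact_force: [0.2, -0.6, -0.4]
opening: -0.1
```

Emit:
jog_arm(offset=[[0, 0.2, 0], [0, 0.4, 0], [0, 0.5, 0], [0, 0.5, 0]], spin=[0, 0, 0, 0], claw=[0, 0, 0, 0])

```text
t: 24.88
tcp_pos: [576.4, 155.3, 211.1]
tool_rot: [[-0.0, 0.113, 0.994], [-0.001, 0.994, -0.113], [-1.0, -0.001, -0.0]]
contact_force: [-0.4, -1.7, 0.4]
opening: -0.0
```

Emit:
jog_arm(offset=[[0, 0.2, 0], [0, 0.4, 0], [0, 0.5, 0], [0, 0.5, 0]], spin=[0, 0, 0, 0], claw=[0, 0, 0, 0])

```text
t: 25.22
tcp_pos: [577.0, 161.3, 211.3]
tool_rot: [[0.0, 0.112, 0.994], [0.0, 0.994, -0.112], [-1.0, 0.0, 0.0]]
contact_force: [0.4, -1.8, -0.8]
opening: 0.0
```

```bash
python3 -c "
from h import *
go(sh(0,75),209,-6.6)"
```

```text
t 25.2167 tcp [577.  161.3 211.3] sh [-1.5 72.6] yaw -6.42 open 0.0 F [ 0.4 -1.8 -0.8]
offset cm [0.23 0.24 0.15] spin 0.18 q [-0.01  0.51 -0.46  1.68  0.26  1.01 -0.67]
```

Contact came at tool y≈67 with 1.7 N. I follow the handle's arc down.

Emit:
jog_arm(offset=[[0.3, 0.6, 0.1], [0.75, 1.35, 0.15], [1.05, 1.7, 0.15], [1.33, 2.1, 0.15], [1.65, 2.45, 0.15]], spin=[0, 0, 0, 0, 0], claw=[0, 0, 0, 0, 0])

```text
t: 25.63
tcp_pos: [581.3, 186.1, 194.4]
tool_rot: [[0.0, 0.111, 0.994], [0.001, 0.994, -0.111], [-1.0, 0.001, 0.0]]
contact_force: [-0.8, -0.1, 0.7]
opening: -0.2
```

```bash
cat >> h.py <<'E'
def arc(w=7.5,r=95):
    s=sensors.state();x,y=tosh(s['tcp_pos']);z=s['tcp_pos'][2];v=np.array([y+w-40,z-125]);L=np.hypot(*v)
    R=np.sqrt(L*L-49);a=np.arctan2(v[1],v[0])-np.arctan2(7,R);print('t',s['t'],'x',x.round(1),'a',a.round(3),'q',(1.12-a).round(3),'r',R.round(1),'F',s['contact_force'].round(1))
    for b in np.arange(np.floor(a*10)/10,-.05,-.1):
        ty=40+r*np.cos(b)-7*np.sin(b)-w;tz=125+r*np.sin(b)+7*np.cos(b);print(b.round(2),'down',((z-tz)/10).round(2),'y',((ty-y)/10).round(2))
E
python3 -c "
from h import *
arc()"
```

```text
t 25.6333 x -0.1 a 0.743 q 0.377 r 95.0 F [-0.8 -0.1  0.7]
0.7 down 0.29 y 0.29
0.6 down 1.0 y 0.92
0.5 down 1.77 y 1.48
0.4 down 2.6 y 1.95
0.3 down 3.47 y 2.34
0.2 down 4.37 y 2.65
0.1 down 5.3 y 2.86
0.0 down 6.24 y 2.97
```

Emit:
jog_arm(offset=[[0.3, 0.3, 0], [0.65, 0.6, 0], [1.0, 0.92, 0], [1.4, 1.2, 0], [1.77, 1.48, 0]], spin=[0, 0, 0, 0, 0], claw=[0, 0, 0, 0, 0])

```text
t: 26.05
tcp_pos: [582.9, 200.2, 176.6]
tool_rot: [[-0.0, 0.112, 0.994], [0.0, 0.994, -0.112], [-1.0, 0.0, -0.0]]
contact_force: [-0.6, -0.3, -0.6]
opening: 0.3
```

```bash
python3 -c "
from h import *
arc()"
```

```text
t 26.05 x -0.2 a 0.502 q 0.618 r 94.5 F [-0.6 -0.3 -0.6]
0.5 down -0.01 y 0.06
0.4 down 0.82 y 0.54
0.3 down 1.69 y 0.93
0.2 down 2.59 y 1.23
0.1 down 3.52 y 1.44
0.0 down 4.46 y 1.56
```

Emit:
jog_arm(offset=[[0.4, 0.3, 0], [0.82, 0.54, 0], [1.2, 0.72, 0], [1.2, 0.72, 0]], spin=[0, 0, 0, 0], claw=[0, 0, 0, 0])

```text
t: 26.38
tcp_pos: [583.8, 207.1, 164.7]
tool_rot: [[-0.0, 0.112, 0.994], [-0.0, 0.994, -0.112], [-1.0, -0.0, -0.0]]
contact_force: [-0.3, -0.9, 2.5]
opening: 0.2
```

```bash
python3 -c "
from h import *
arc()"
```

```text
t 26.3833 x -0.1 a 0.357 q 0.763 r 94.9 F [-0.3 -0.9  2.5]
0.3 down 0.5 y 0.23
0.2 down 1.4 y 0.53
0.1 down 2.33 y 0.74
-0.0 down 3.27 y 0.86
```

Contact is felt again at 2.5 N. I go on in small steps.

Emit:
jog_arm(offset=[[0.25, 0.12, 0], [0.5, 0.23, 0], [0.5, 0.23, 0]], spin=[0, 0, 0], claw=[0, 0, 0])

```text
t: 26.63
tcp_pos: [584.1, 209.0, 160.4]
tool_rot: [[0.0, 0.112, 0.994], [-0.0, 0.994, -0.112], [-1.0, -0.0, 0.0]]
contact_force: [-1.6, -1.4, 4.4]
opening: 0.2
```

Emit:
jog_arm(offset=[[0.25, 0.08, 0], [0.5, 0.17, 0], [0.5, 0.17, 0]], spin=[0, 0, 0], claw=[0, 0, 0])

```text
t: 26.88
tcp_pos: [584.3, 210.9, 155.5]
tool_rot: [[0.0, 0.112, 0.994], [-0.0, 0.994, -0.112], [-1.0, -0.0, 0.0]]
contact_force: [-1.9, -0.7, 4.7]
opening: -0.0
```

```bash
python3 -c "
from h import *
arc()"
```

```text
t 26.8833 x -0.0 a 0.253 q 0.867 r 95.0 F [-1.9 -0.7  4.7]
0.2 down 0.48 y 0.15
0.1 down 1.41 y 0.36
0.0 down 2.35 y 0.48
```

Emit:
jog_arm(offset=[[0.25, 0.08, 0], [0.5, 0.15, 0], [0.5, 0.15, 0]], spin=[0, 0, 0], claw=[0, 0, 0])

```text
t: 27.13
tcp_pos: [584.4, 212.6, 150.3]
tool_rot: [[0.0, 0.112, 0.994], [0.0, 0.994, -0.112], [-1.0, 0.0, 0.0]]
contact_force: [-0.6, -0.5, 3.5]
opening: -0.0
```

Emit:
jog_arm(offset=[[0.25, 0.06, 0], [0.5, 0.12, 0], [0.5, 0.12, 0]], spin=[0, 0, 0], claw=[0, 0, 0])

```text
t: 27.38
tcp_pos: [584.5, 214.0, 144.8]
tool_rot: [[0.0, 0.112, 0.994], [0.001, 0.994, -0.112], [-1.0, 0.001, 0.0]]
contact_force: [0.0, 0.8, 0.5]
opening: -0.0
```

```bash
python3 -c "
from h import *
arc()"
```

```text
t 27.3833 x -0.1 a 0.135 q 0.985 r 95.1 F [0.  0.8 0.5]
0.1 down 0.33 y 0.05
0.0 down 1.28 y 0.17
```

Emit:
jog_arm(offset=[[0.3, 0.05, 0], [0.6, 0.1, 0], [0.8, 0.1, 0], [0.8, 0.1, 0]], spin=[0, 0, 0, 0], claw=[0, 0, 0, 0])

```text
t: 27.72
tcp_pos: [584.1, 214.2, 136.1]
tool_rot: [[-0.001, 0.112, 0.994], [-0.001, 0.994, -0.112], [-1.0, -0.001, -0.001]]
contact_force: [0.2, -0.3, -0.7]
opening: -0.2
```

Emit:
jog_arm(offset=[[0.1, 0, 0], [0.2, 0, 0], [0.3, 0, 0], [0.3, 0, 0]], spin=[0, 0, 0, 0], claw=[0, 0, 0, 0])

```text
t: 28.05
tcp_pos: [584.6, 214.4, 135.4]
tool_rot: [[0.0, 0.112, 0.994], [-0.001, 0.994, -0.112], [-1.0, -0.001, 0.0]]
contact_force: [-4.2, -2.5, 9.7]
opening: -0.0
```

```bash
python3 -c "
from h import *
arc()"
```

```text
t 28.05 x -0.0 a 0.036 q 1.084 r 94.1 F [-4.2 -2.5  9.7]
0.0 down 0.34 y 0.12
```

The handle rests on its rigid stop: computed angle 1.08 rad, with the force jumping to 10 N. I retreat upward and check.

Emit:
jog_arm(offset=[[-1, 0, 0], [-4, 0, 0], [-8, 0, 0], [-12, 0, 0], [-16, 0, 0]], spin=[0, 0, 0, 0, 0], claw=[0, 0, 0, 0, 0])

```text
t: 28.47
tcp_pos: [584.2, 214.5, 296.2]
tool_rot: [[-0.0, 0.112, 0.994], [0.0, 0.994, -0.112], [-1.0, 0.0, -0.0]]
contact_force: [1.7, -0.5, 0.3]
opening: -0.1
```

Emit:
jog_arm(offset=[[0, 0, -4], [0, 0, -8], [0, 0, -12], [0, 0, -15], [0, 0, -15]], spin=[0, 0, 0, 0, 0], claw=[0, 0, 0, 0, 0])

```text
t: 28.88
tcp_pos: [429.8, 232.9, 294.6]
tool_rot: [[-0.001, 0.106, 0.994], [-0.001, 0.994, -0.106], [-1.0, -0.001, -0.001]]
contact_force: [-0.7, 0.8, -0.0]
opening: 0.2
```

Emit:
jog_arm(offset=[[0, -4, 0], [0, -8, 0], [0, -12, 0], [0, -16, 0], [0, -20, 0]], spin=[0, 0, 0, 0, 0], claw=[0, 0, 0, 0, 0])

```text
t: 29.3
tcp_pos: [413.1, 30.8, 294.7]
tool_rot: [[0.002, 0.112, 0.994], [-0.0, 0.994, -0.112], [-1.0, 0.0, 0.002]]
contact_force: [1.4, -1.0, -0.1]
opening: 0.1
```

Emit:
jog_arm(offset=[[0, -4, 0], [0, -8, 0], [0, -12, 0], [0, -16, 0], [0, -16, 0]], spin=[0, 0, 0, 0, 0], claw=[0, 0, 0, 0, 0])

```text
t: 29.72
tcp_pos: [394.0, -134.2, 294.6]
tool_rot: [[0.0, 0.123, 0.992], [-0.003, 0.992, -0.123], [-1.0, -0.003, 0.001]]
contact_force: [-0.6, 0.6, -0.1]
opening: -0.1
```

```bash
python3 -c "
from h import *
a=snapshot('top');b=snapshot('side')
go(sh(0,45),212,-6.6)
A=cv2.resize(a[160:250,215:335],(480,360),interpolation=cv2.INTER_CUBIC);B=cv2.resize(b[190:280,265:345],(320,360),interpolation=cv2.INTER_CUBIC)
cv2.imwrite('pics/f1.png',np.hstack([A,B]))
for y in(-25,):print('block top corners crop', [((px('top',[*sh(x,yy),115])-[215,160]+.5)*4).round().tolist() for x in(-40,40) for yy in(-67,-17)])
print('pad expected',(px('top',[*sh(0,-45),133])-[215,160])*4)"
```

```text
t 29.8167 tcp [ 395.2 -127.9  294.4] sh [-148.9 -235.5] yaw -6.66 open -0.5 F [0.3 0.5 0.6]
offset cm [ 8.25 28.07 14.85] spin -0.06 q [ 0.44  0.06 -0.24  2.03  0.02  1.05  0.07]
block top corners crop [[324.0, 226.0], [249.0, 224.0], [329.0, 110.0], [256.0, 107.0]]
pad expected [290.50971926 159.09613049]
```

View pics/f1.png

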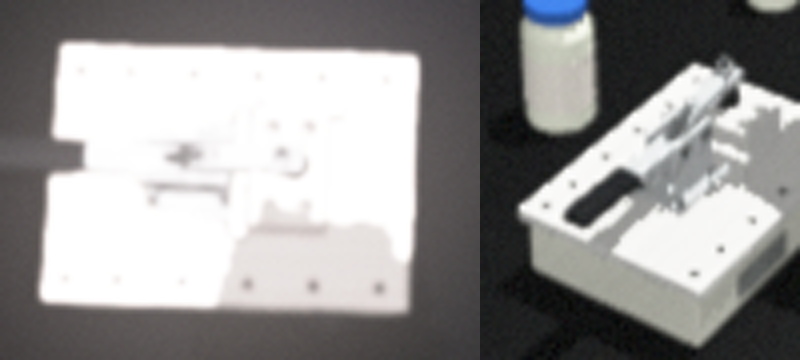

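The handle lies level, the arm is down, and the pad is on the block at crop (290,160), against a predicted (290.5,159). The block outline matches the home position and the robot is clear.

```bash
python3 -c "
from cell import workorder
print(workorder.hand_in())"
```

```text
the job is handed in; nothing more can be done
None
```

The block is home in the corner, the clamp is closed over centre onto its stop, and the job is handed in at about 30 s of the 72 s allowed. The hand-in gave no verdict.

**What I did:**
- I gripped the middle-sized block and set it upright on the platform against the side stop (about 7–9 N).
- I slid it to the end stop with two fingers. A nudge on its free end stopped at 6.5 N with almost no slide, so it was already against the side stop.
- I pressed it against the end stop at about 16 N for just over a second with the clamp open.
- I then followed the clamp handle's arc down to its stop.

**Last checks:**
- At the stop the handle angle worked out from the tool position was 1.08 rad. The force rose to about 10 N, mostly downward, as it met the stop.
- The last picture shows the handle level and the pad on the block where predicted (pixel 290,160 against 290.5,159).
- The block's outline looks right for home, and the arm is well clear.

**Off plan or not measured:**
- A finger touched something by the end stop at about 5 N while I was placing the block.
- The fingertips probably brushed the platform at about 5 N before I raised them.
- Midway down the handle the contact force briefly read near zero.
- I could not measure the pad's force on the block directly.

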